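# Cover the pot and turn only the inner zone to simmer

### The arm

A 6-joint arm with a two-finger parallel gripper is mounted at the origin on the work surface. World frame = base frame: x ahead of the robot, y to its left, z up, the work surface at z = 0. Lengths are in m, angles in rad, forces in N, time in s.
With the tool pointing down it reaches from about 0.35 to 0.775 m from the base axis. Payload 7.3 kg.
Tool frame: the origin (TCP) lies on the centre line of the jaws, within the pads' length; the fingertips stand 17 mm ahead of it and the grasp point (between the pads) lies 2 mm behind it (robot.tcp_to_tips is the distance from the TCP to the fingertips, in m); z points along the fingers, y is the line along which they close (so a half turn about z gives the same grasp; the last joint's range is limited). The gripper opens to 92 mm and grips with 3 to 60 N. Pads are 19 mm wide; open, the fingers measure 130 mm over their backs; the gripper's body (75 mm by 190 mm) begins 47 mm behind the grasp point.
Start: joints at [-1.303, 0.342, 1.524, -0, 1.275, -0.146], TCP at [0.211, -0.481, 0.244] pointing down, gripper open.
Joint ranges: [-2.53, 2.53], [-0.77, 2.02], [0.04, 2.7], [-1, 4.14], [0.28, 2.66], [-3.11, 3.11]. Speed limits (rad/s): [2.57, 2.57, 3.14, 3.14, 3.14, 3.14].

### API

Orientations are given as [roll, pitch, yaw] about the fixed x, y, z axes, in that order (R = Rz(yaw) Ry(pitch) Rx(roll)).
In Python, from cell import robot gives the robot as it stands. The module is installed in compiled form; this text tells all that it offers.
- The arm moves only by the tool carry_out, never from a script. Its argument "commands" is a list of rows, each a list of 3 entries, a list of its own where there are three numbers: the shift along the tool's x, y, z in m, then the turn about the tool's z in rad, then the opening, from 0 (shut) to 1 (fully open). In form: [[[dx, dy, dz], yaw, claw], ...]. A call has 1 to 20 rows; each row shifts and turns the commanded pose from where the row before left it, along the tool's axes as they then stand; what a row does not reach is not made up. A row lasts 1/8 s, in which the tool goes at most 62.5 mm and 10.7 degrees, less where a joint would pass 70% of its speed; a pose out of reach is approached as far as the arm can. A call is refused whole if a number of a shift passes 0.0625 or a number of a turn 0.188, either way. A call with a gripper value outside its range is refused whole. The fingers move at their own pace and stop on an object; "newtons" is the grip in N (left out, the last holds). Time passes only in rows, so rows that do not move let the fingers close. It gives the time, the measured TCP pose, the force, the opening and the grip force at its end, in the units of the state.
- robot.observe(): the state, without advancing time (a new reading comes with each control period).
- robot.read_camera(name): name is "side" or "top"; returns a dict with "pixels" (420x560x3 uint8, red, green, blue), "fx", "fy", "cx", "cy" (pixels), "view" (4x4, takes a point from world to camera coordinates). Camera axes: x right, y up, looking along -z (the intrinsics and any distortion apply to the point x, -y, -z); pixel columns grow to the right and rows downward; lengths in m; the calibration is good to about 2 mm. A picture is of the moment at which its call begins. There is no depth.
- robot.hand_in(): hands the job in; it is judged then, once.
Trained networks look in a picture, given as the dict that the camera call returned (one of the last four; its "shot" number tells which), for a name from the list of things; names that differ only in an ending like _2 or _b are one class to them, and where a whole thing is asked for, a point or a joint stands for the part that bears it (a point fixed in the world has none). Each returns a list of dicts, best first, with "p" (0 to 1); they miss things now and then, are a little off and sometimes report something else, mostly with a low value. They report only what shows in the picture. A call takes as long as a camera call. They do not tell look-alikes from the thing itself.
- robot.find_in(picture, name): "at" ([column, row] in pixels, amid what is visible of it).
- robot.tip_of(picture, name): "at" ([column, row] in pixels: a listed point, or the origin of a listed thing).
The state is a dict: "time": time; "qpos": joint angles; "qvel": joint speeds; "joint_efforts": joint torques, N m; "tool_pos": TCP position; "tool_rot": TCP orientation; "contact_force": force on the tool from outside, world axes, zero at the start; "torque": the same for the moment, N m; "opening": finger opening in m; "grip_force": force on a finger pad.
Only numpy, scipy, OpenCV 4.12 (cv2) and the standard library are available. Lean on these libraries where they do the work, as an engineer would, in place of code of your own. Each camera call takes 0.05 s, during which the arm holds its last target. There are 200 camera calls.

### The job

Put the lid on the pot that stands on the hob so that it sits level and fully down in the rim, then set the inner knob of the double control so that its red pointer lines up with the orange clip on the dial. The inner knob is child-locked: push it gently down until you feel it bottom, turn it clockwise while it is down, and let go; never force it, either against its lock or against its bottom. Leave the outer ring of the control as it is set, keep the pot where it stands, and do not disturb the other things on the table.

Things in the scene. Friction and masses are not known exactly. Their poses are not given: they have to be found in the camera images.
- pot_rim (a point): Round steel pot, loose, empty, 0.9 kg, standing on the left-hand cooking plate of the hob: inner radius 67 mm and outer 70 mm at the rim, 85 mm tall, two small side handles 20 mm below the rim that reach 92 mm from the axis. This point is the centre of the mouth, level with the rim; z up.
- lid_grip (a point): Round metal lid, loose, 0.17-0.35 kg, flat on the table right of the hob: disc radius 73 mm, 4 mm thick; under it a plug of radius 61 mm, 8 mm deep, that enters the pot; on top a black grip, 26 mm diameter, 20 mm high, on a 10 mm neck. This point is the grip's centre: 22 mm above the disc's underside (which lies on the rim when seated), 30 mm above the plug's underside. z is the lid's axis.
- inner_top (a point): Inner knob of the double control on the hob's right part: upright steel cylinder, 30 mm diameter, 18 mm high, red pointer line on top. This point is the centre of its top face and moves with it; x is the red pointer's direction, z up. When not pressed its underside is 17 mm above the outer ring's top. A light spring (1 N at first, 0.25 N more per mm) holds it up; let go, it springs back.
- inner_knob (a joint): Inner knob's angle, rad: 0 off (start), grows clockwise from above to 2.4; takes 0.05 N m. At 0 it is locked beyond 0.08 rad. Pressed 2 to 12 mm (differs each time, unseen) it unlocks; 1.2 mm lower it meets a hard floor. Keep it down for the first 0.7 rad. The lock breaks at 15 N, twisted against or bottomed hard; a slow push of 7 to 12 N (spring 4 at most) finds the floor safely.
- outer_pointer (a point): Yellow pointer of the double control's outer ring: black knurled ring, radius 28 mm, 13 mm tall, its top 14 mm above the hob's panel, coaxial with the inner knob and below it. This point lies on the ring's top, 25 mm from the axis. The ring turns very easily; it must stay as it is.
- mark (a point): Orange index clip, 14 by 6 mm, 3 mm high, fixed on the dial panel 41 mm from the double control's axis. This point is its centre on top; x points radially outward, so the knob is right when inner_top's x is parallel to this x. It lies 0.95 to 1.4 rad clockwise of off.
- hob: Countertop hob, fixed: 280 mm (x) by 400 mm (y), top face 70 mm above the table. Origin on the table under its centre, x away from the robot at yaw 0, z up. Cooking plate centred at y = +75 mm, control axis at x = -30 mm, y = -125 mm.
- sauce: Amber sauce bottle, 60 mm diameter, 170 mm tall, a bystander left of the hob. Origin under its centre.
- spice: White jar with red cap, 72 mm diameter, 100 mm tall, a bystander. Origin under its centre.
- bowl: Small steel bowl, 110 mm diameter, 50 mm tall, a bystander at the right far side. Origin under its centre.
- tin: Steel tin, 90 mm diameter, 110 mm tall, a bystander at the right far side. Origin under its centre.
- spoon: Spoon lying near the right edge of the table, about 200 mm long, a bystander.
- salt: White jar with yellow cap, 80 mm diameter, 90 mm tall, a bystander at the left. Origin under its centre.
Not all that is in view belongs to the job. What is shaped like the part that bears pot_rim but purple is not meant.

How it is judged:
On the way, in this order (a step that is already met when the one before it is completed fails the run):
1. the lid sits on the pot, let go (horizontal distance between lid_grip and pot_rim below 0.008 m and z of lid_grip in the frame of pot_rim between 0.019 and 0.0245 m and angle between lid_grip's own z axis and vertical below 0.06 rad and contact force between the fingers and lid below 0.1 N), for 0.2 s.
2. the inner knob is turned to the orange clip (angle between the x axis of inner_top and the x axis of mark, either way round below 0.12 rad), for 0.2 s.
At the end, for the whole second after the job is handed in: The lid lies at rest in the pot's rim (centred within 8 mm, down within 2.5 mm, tilt under 0.06 rad); the inner knob points within 0.12 rad of the orange clip and is still; the outer ring's pointer is within 4 mm and the pot within 20 mm of where they were (horizontal distance between lid_grip and pot_rim below 0.008 m and z of lid_grip in the frame of pot_rim between 0.019 and 0.0245 m and angle between lid_grip's own z axis and vertical below 0.06 rad and angle between the x axis of inner_top and the x axis of mark, either way round below 0.12 rad and velocity of joint inner_knob below 0.05 rad/s and distance of outer_pointer from where it was at the start of the episode below 0.004 m and distance of pot_rim from where it was at the start of the episode below 0.02 m and linear speed of lid below 0.02 m/s); the robot touches nothing.
It fails at once if the knob's lock was forced: over 15 N inside, by twisting it against the lock or pushing it on to its floor (contact force between inner_knob and lock above 15 N).
It fails at once if the outer ring was turned (its pointer moved over 4 mm) (distance of outer_pointer from where it was at the start of the episode above 0.004 m).
It fails at once if the pot was shoved over 20 mm (distance of pot_rim from where it was at the start of the episode above 0.02 m).
It fails at once if a bystander was disturbed (moved over 30 mm) (distance of any of sauce, spice, bowl, tin, spoon, salt from where it was at the start of the episode above 0.03 m).
It also fails if it takes over 72 s, if anything falls off the work surface, if the arm or the gripper's body presses on something with over 40 N, if the wrist force passes 120 N, or if a joint passes its speed limit or range.

## Working session

There is one attempt and no reset: what is moved stays moved. The work goes in short steps, Python scripts to look and compute and a tool call to move; the robot and the scene stay as the last step left them, time stands still between calls to the robot, and variables do not carry over. Pictures are saved under pics/ and viewed, at most 10 in all, crops included, and the job is handed in when it is done.

Besides the shell and the picture viewer there is one more tool, called after "Call:" as name([rows], argument=value, ...), one row to a line, values as JSON. carry_out: Moves the arm, as the interface text tells. Its arguments: {"type":"object","properties":{"commands":{"type":"array"},"newtons":{"type":"number"}},"required":["commands"]}

```bash
mkdir -p pics; cat > h.py <<'E'
import numpy as np, cv2
from cell import robot
def ray(c,uv):
    V=np.array(c["view"]);R=V[:3,:3];o=-R.T@V[:3,3]
    d=np.array([(uv[0]-c["cx"])/c["fx"],-(uv[1]-c["cy"])/c["fy"],-1.]);d=R.T@d
    return o,d/np.linalg.norm(d)
def atz(c,uv,z):
    o,d=ray(c,uv);return o+d*(z-o[2])/d[2]
def tri(rs):
    A=0;b=0
    for o,d in rs:
        P=np.eye(3)-np.outer(d,d);A=A+P;b=b+P@o
    x=np.linalg.solve(A,b);return x,[round(float(np.linalg.norm((np.eye(3)-np.outer(d,d))@(x-o))),4) for o,d in rs]
def proj(c,p):
    q=np.array(c["view"])@np.r_[p,1];return [c["cx"]+c["fx"]*q[0]/-q[2],c["cy"]-c["fy"]*q[1]/-q[2]]
E
python3 - <<'E'
from h import *
np.set_printoptions(precision=4,suppress=True)
s=robot.read_camera("side");t=robot.read_camera("top")
for n,c in(("side",s),("top",t)):
    cv2.imwrite(f"pics/{n}0.png",c["pixels"][:,:,::-1]); print(n,[k for k in c],c["fx"],c["cx"],c["cy"],ray(c,(280,210)))
for nm in["pot_rim","lid_grip","inner_top","outer_pointer","mark","hob","sauce","spice","bowl","tin","salt"]:
    a=robot.tip_of(s,nm);b=robot.tip_of(t,nm)
    print(nm,[(np.round(x["at"]),round(x["p"],2)) for x in a[:3]],[(np.round(x["at"]),round(x["p"],2)) for x in b[:3]])
    if a and b: print("   ",*tri([ray(s,a[0]["at"]),ray(t,b[0]["at"])]))
print(robot.observe())
E
```

```text
side ['pixels', 'fx', 'fy', 'cx', 'cy', 'view', 'shot'] 393.950350695575 275.5993758034319 212.50298155352195 (array([-0.3357,  0.6148,  1.0369]), array([ 0.5799, -0.4797, -0.6585]))
top ['pixels', 'fx', 'fy', 'cx', 'cy', 'view', 'shot'] 413.53049606560927 282.5328938194939 209.73071887457962 (array([ 0.3357, -0.0231,  1.5514]), array([ 0.1045, -0.0057, -0.9945]))
pot_rim [(array([227., 206.]), 0.83), (array([253., 289.]), 0.65), (array([367., 230.]), 0.58)] [(array([239., 185.]), 0.85), (array([341., 284.]), 0.82), (array([212., 273.]), 0.69)]
    [0.5667 0.1055 0.1608] [0.0018, 0.0018]
lid_grip [(array([327., 193.]), 0.48)] [(array([357., 206.]), 0.85)]
    [ 0.505  -0.3181  0.0456] [0.004, 0.004]
inner_top [(array([278., 196.]), 0.53), (array([285., 184.]), 0.42)] [(array([345., 154.]), 0.42), (array([298., 200.]), 0.4)]
    [ 0.7521 -0.2918 -0.1173] [0.0129, 0.0129]
outer_pointer [(array([284., 203.]), 0.46)] [(array([304., 198.]), 0.42)]
    [ 0.5323 -0.1181  0.0799] [0.0026, 0.0026]
mark [(array([203., 338.]), 0.22)] []
hob [(array([248., 231.]), 0.87)] [(array([262., 192.]), 0
[... 467 characters left out ...]
4.]), 0.47)] [(array([345., 156.]), 0.94)]
    [ 0.7126 -0.2855 -0.0251] [0.0, 0.0]
salt [(array([201., 335.]), 0.64)] [(array([165., 268.]), 0.58), (array([240., 183.]), 0.31)]
    [0.2819 0.3935 0.0088] [0.0013, 0.0013]
{'time': 1.2, 'qpos': array([-1.303 ,  0.342 ,  1.5241,  0.    ,  1.2754, -0.146 ]), 'qvel': array([0.0002, 0.0004, 0.0008, 0.0017, 0.0023, 0.0003]), 'joint_efforts': array([  0.0005, -43.1131, -24.4479,   0.0719,   0.0484,  -0.    ]), 'tool_pos': array([ 0.2111, -0.4807,  0.2438]), 'tool_rot': array([3.1415, 0.    , 0.4138]), 'contact_force': array([ 0.1839,  0.2101, -0.5828]), 'torque': array([-0.015 ,  0.0773, -0.0334]), 'grip_force': 0.0, 'opening': 0.09162384598526394}
```

```bash
python3 - <<'E'
import cv2,numpy as np
t=cv2.imread("pics/top0.png");s=cv2.imread("pics/side0.png")
cv2.imwrite("pics/t1.png",cv2.resize(t[130:280,200:400],None,fx=4,fy=4,interpolation=cv2.INTER_CUBIC))
cv2.imwrite("pics/s1.png",cv2.resize(s[140:290,180:380],None,fx=4,fy=4,interpolation=cv2.INTER_CUBIC))
E
```

```text
(no output)
```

View pics/t1.png

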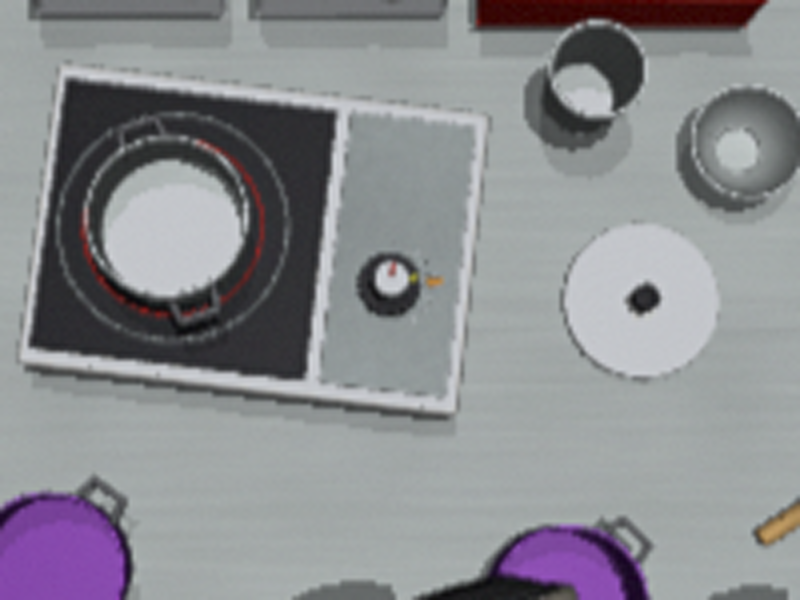

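View pics/s1.png

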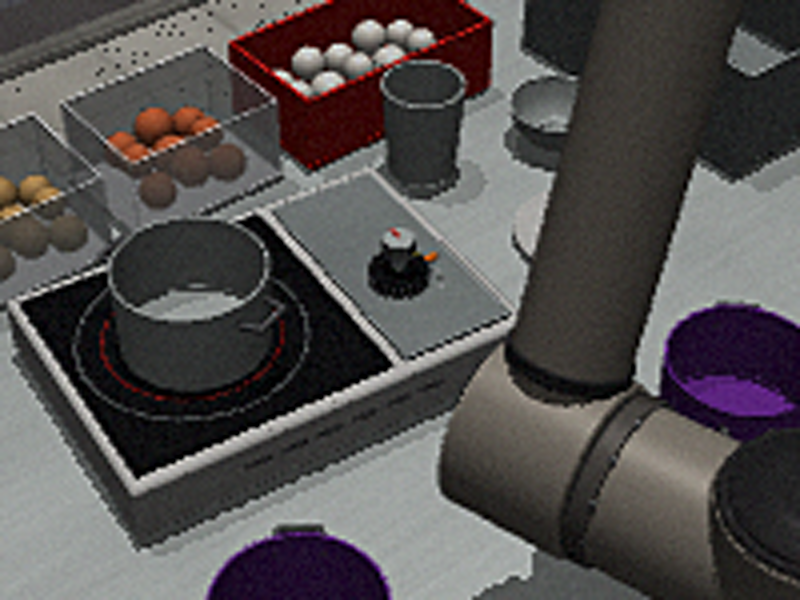

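```bash
cat > m.py <<'E'
from h import *
from scipy.optimize import minimize
np.set_printoptions(precision=4,suppress=True)
s=robot.read_camera("side");t=robot.read_camera("top")
U=lambda x,y:(200+x/4-.375,130+y/4-.375)
S=lambda x,y:(180+x/4-.375,140+y/4-.375)
C=[atz(t,U(*p),.07) for p in((62,68),(487,118),(453,412),(22,367))]
C=np.array(C)[:,:2];print("hob corners",C.round(4).tolist(),"sides",[np.linalg.norm(C[i]-C[i-1]) for i in range(4)])
ctr=C.mean(0);ex=(C[0]+C[1]-C[2]-C[3]);yaw=np.arctan2(ex[1],ex[0]);print("hob",ctr,yaw)
R=np.array([[np.cos(yaw),-np.sin(yaw)],[np.sin(yaw),np.cos(yaw)]])
k=ctr+R@[-.03,-.125];print("plate",ctr+R@[0,.075],"ctrl",k)
a=np.linspace(0,2*np.pi,120,endpoint=False)
def fit(img,c,ctr0,z,rad,out):
    g=cv2.GaussianBlur(cv2.cvtColor(c["pixels"],cv2.COLOR_RGB2GRAY),(0,0),.8).astype(np.float32)
    def samp(x,r):
        uv=np.array([proj(c,[x[0]+r*np.cos(q),x[1]+r*np.sin(q),z]) for q in a],np.float32)
        return cv2.remap(g,uv[:,:1],uv[:,1:],cv2.INTER_LINEAR).ravel()
    best=max(((sum(np.minimum(np.abs(samp((ctr0[0]+i,ctr0[1]+j),rad-.003)-samp((ctr0[0]+i,ctr0[1]+j),rad+.003)),40).sum() for _ in [0]),ctr0[0]+i,ctr0[1]+j) for i in np.arange(-.012,.0121,.001) for j in np.arange(-.012,.0121,.001)))
    return np.array(best)
print("lid edge top",fit(0,t,(.505,-.318),.012,.073,0))
print("pot edge top",fit(0,t,(.5667,.1055),.155,.070,0)," side",fit(0,s,(.5667,.1055),.155,.070,0))
print("lid by eye",atz(t,U(641,301),.012),"grip eye",atz(t,U(644,298),.035))
print("rim by eye",atz(t,U(166,217),.155),atz(s,S(189,266),.155))
zt=.07+.014+.017+.018
print("knob top eye",atz(t,U(391,277),zt),atz(s,S(399,240),zt),"axis by hob",k)
print("ring",atz(t,U(388,286),.084)," mark",atz(t,U(434,282),.073),atz(s,S(427,258),.073))
print("purple",[atz(t,U(*p),.085) for p in((60,560),(570,590))])
E
python3 m.py
```

```text
hob corners [[0.724, 0.2056], [0.6784, -0.1827], [0.4099, -0.1494], [0.4501, 0.2368]] sides [np.float64(0.27565307087661994), np.float64(0.39093148964379454), np.float64(0.27053923476462377), np.float64(0.3882797727393885)]
hob [0.5656 0.0275] -0.11829251492282827
plate [0.5745 0.102 ] ctrl [ 0.5211 -0.093 ]
lid edge top [1694.2012    0.517    -0.33  ]
pot edge top [4119.2588    0.5757    0.1025]  side [3821.7402    0.5667    0.1035]
lid by eye [ 0.5171 -0.332   0.012 ] grip eye [ 0.5171 -0.3302  0.035 ]
rim by eye [0.572  0.1017 0.155 ] [0.5702 0.1025 0.155 ]
knob top eye [ 0.5253 -0.092   0.119 ] [ 0.5186 -0.0883  0.119 ] axis by hob [ 0.5211 -0.093 ]
ring [ 0.5219 -0.091   0.084 ]  mark [ 0.5269 -0.133   0.073 ] [ 0.5243 -0.1275  0.073 ]
purple [array([0.2794, 0.1976, 0.085 ]), array([ 0.253 , -0.2497,  0.085 ])]
```

Call:
carry_out([
  [[0, 0, 0], 0.138, 1],
  [[0, 0, 0], 0.138, 1],
  [[0, 0, 0], 0.138, 1],
  [[0.038, -0.019, 0.013], 0, 1],
  [[0.038, -0.019, 0.013], 0, 1],
  [[0.038, -0.019, 0.013], 0, 1],
  [[0.038, -0.019, 0.013], 0, 1],
  [[0.038, -0.019, 0.013], 0, 1],
  [[0.038, -0.019, 0.013], 0, 1],
  [[0.038, -0.019, 0.013], 0, 1],
  [[0.038, -0.019, 0.013], 0, 1],
  [[0, 0, 0], 0, 1],
  [[0, 0, 0], 0, 1],
], newtons=25)

```text
time: 2.92
tool_pos: [0.5148, -0.3289, 0.1397]
tool_rot: [3.141, 0.001, 0.0]
contact_force: [0.8, -0.1, -0.4]
opening: 0.0923
grip_force: 0.0
```

```bash
python3 - <<'E'
from h import *
s=robot.read_camera("side");t=robot.read_camera("top")
for n in("lid_grip","inner_top","mark","outer_pointer","pot_rim"):
  for c in(s,t): print(n,[(np.round(x["at"],1),round(x["p"],2)) for x in robot.tip_of(c,n)[:3]])
print([proj(c,[.517,-.331,.03]) for c in(s,t)])
a=s["pixels"][130:260,230:400,::-1];b=t["pixels"][150:240,240:400,::-1]
a=cv2.resize(a,(800,612),interpolation=cv2.INTER_CUBIC)[:600]
cv2.imwrite("pics/a2.png",a)
E
```

```text
lid_grip [(array([325.6, 190.2]), 0.7)]
lid_grip [(array([358.6, 205.2]), 0.5)]
inner_top [(array([276.7, 196.5]), 0.62)]
inner_top [(array([297.8, 199.4]), 0.4)]
mark []
mark []
outer_pointer [(array([200. , 336.6]), 0.68), (array([282.6, 205.4]), 0.66)]
outer_pointer [(array([260. , 190.8]), 0.43)]
pot_rim [(array([228.7, 206.8]), 0.68), (array([253.9, 290. ]), 0.58), (array([367.2, 231.2]), 0.57)]
pot_rim [(array([241.1, 183.9]), 0.89), (array([210.5, 271.4]), 0.74)]
[[np.float64(325.5872720600443), np.float64(192.97549226811407)], [np.float64(360.5788514132122), np.float64(204.32378823121755)]]
```

View pics/a2.png

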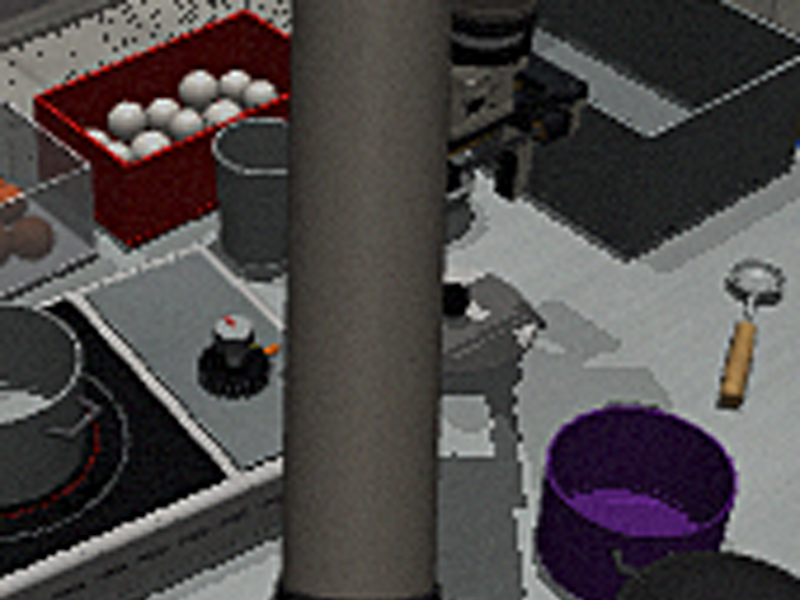

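Call:
carry_out([
  [[0.002, 0.002, 0.025], 0, 1],
  [[0, 0, 0.025], 0, 1],
  [[0, 0, 0.025], 0, 1],
  [[0, 0, 0.018], 0, 1],
  [[0, 0, 0.01], 0, 1],
  [[0, 0, 0.003], 0, 1],
  [[0, 0, 0], 0, 0.6],
  [[0, 0, 0], 0, 0.4],
  [[0, 0, 0], 0, 0.2],
  [[0, 0, 0], 0, 0.1],
  [[0, 0, 0], 0, 0.1],
  [[0, 0, 0], 0, 0.1],
  [[0, 0, 0], 0, 0.1],
], newtons=25)

```text
time: 5.15
tool_pos: [0.5172, -0.3309, 0.0337]
tool_rot: [3.141, -0.0, -0.0]
contact_force: [-0.1, -2.6, -0.4]
opening: 0.0264
grip_force: 0.8
```

Call:
carry_out([
  [[0, 0, 0], 0, 0],
  [[0, 0, 0], 0, 0],
  [[0, 0, 0], 0, 0],
  [[0, 0, 0], 0, 0],
], newtons=30)

```text
time: 5.65
tool_pos: [0.5172, -0.3309, 0.0337]
tool_rot: [3.141, -0.0, -0.0]
contact_force: [0.2, -1.6, -0.8]
opening: 0.0254
grip_force: 30.0
```

Call:
carry_out([
  [[0, 0, -0.01], 0, 0],
  [[0, 0, -0.026], 0, 0],
  [[0, 0, -0.034], 0, 0],
  [[0, 0, -0.034], 0, 0],
  [[0, 0, -0.034], 0, 0],
  [[0, 0, -0.034], 0, 0],
  [[0, 0, -0.026], 0, 0],
  [[0, 0, -0.01], 0, 0],
  [[0, 0, 0], 0, 0],
  [[0, 0, 0], 0, 0],
])

```text
time: 6.9
tool_pos: [0.5166, -0.3303, 0.2402]
tool_rot: [-3.14, 0.002, -0.0]
contact_force: [-0.2, 0.4, -4.7]
opening: 0.0253
grip_force: 30.0
```

Call:
carry_out([
  [[0.0045, -0.036, 0], 0, 0],
  [[0.0045, -0.036, 0], 0, 0],
  [[0.0045, -0.036, 0], 0, 0],
  [[0.0045, -0.036, 0], 0, 0],
  [[0.0045, -0.036, 0], 0, 0],
  [[0.0045, -0.036, 0], 0, 0],
  [[0.0045, -0.036, 0], 0, 0],
  [[0.0045, -0.036, 0], 0, 0],
  [[0.0045, -0.036, 0], 0, 0],
  [[0.0045, -0.036, 0], 0, 0],
  [[0.0045, -0.036, 0], 0, 0],
  [[0.0045, -0.036, 0], 0, 0],
  [[0, 0, 0], 0, 0],
  [[0, 0, 0], 0, 0],
  [[0, 0, 0], 0, 0],
])

```text
time: 8.78
tool_pos: [0.5711, 0.1002, 0.2413]
tool_rot: [3.141, 0.001, -0.001]
contact_force: [0.9, -0.9, -2.6]
opening: 0.0251
grip_force: 30.0
```

```bash
python3 - <<'E'
from h import *
s=robot.read_camera("side");t=robot.read_camera("top")
o=robot.observe();print(o["tool_pos"],o["tool_rot"],o["contact_force"],o["grip_force"])
for n in("lid_grip","pot_rim"):
  for c in(s,t): print(n,[(np.round(x["at"],1),round(x["p"],2)) for x in robot.tip_of(c,n)[:3]])
g=o["tool_pos"]-np.array([0,0,.0037]);print([proj(c,g) for c in(s,t)],"rim",[proj(c,[.571,.1025,.155]) for c in (s,t)])
a=s["pixels"][110:260,150:350,::-1]
cv2.imwrite("pics/a3.png",cv2.resize(a,None,fx=4,fy=4,interpolation=cv2.INTER_CUBIC))
E
```

```text
[0.57122753 0.10028001 0.24160472] [ 3.14136899e+00  2.15624581e-04 -1.53716321e-03] [ 0.07582385  0.38447219 -3.40690598] 29.999452829360962
lid_grip [(array([224.2, 186.1]), 0.75)]
lid_grip [(array([236.2, 182. ]), 0.77)]
pot_rim [(array([229.1, 204.4]), 0.96), (array([253.2, 290.9]), 0.74), (array([315.9, 173.1]), 0.21)]
pot_rim [(array([341.7, 282.2]), 0.93), (array([210.7, 275.6]), 0.51), (array([151.1, 164.1]), 0.4)]
[[np.float64(225.25150951943712), np.float64(186.62833368477865)], [np.float64(239.2920642154376), np.float64(179.79780811369307)]] rim [[np.float64(226.7354834280409), np.float64(206.00773470785518)], [np.float64(240.87770925704262), np.float64(184.16289700749334)]]
```

View pics/a3.png

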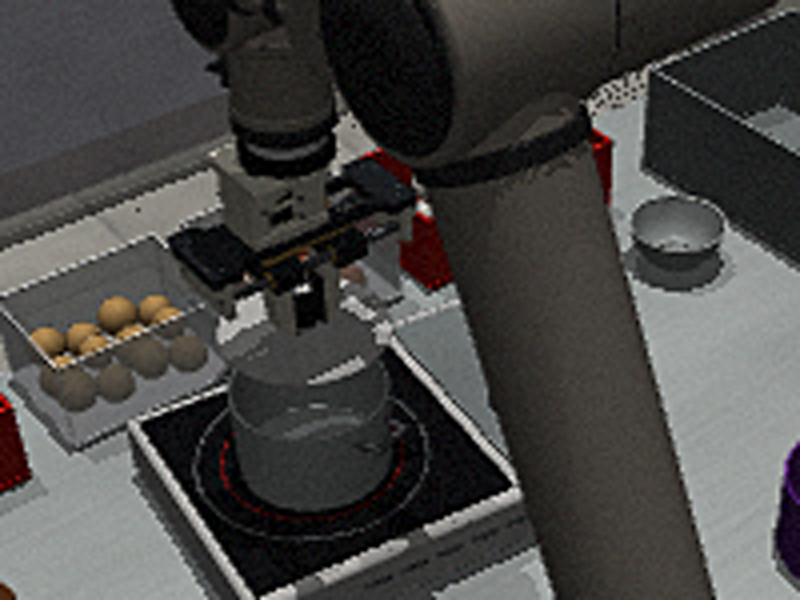

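Call:
carry_out([
  [[0, -0.0012, 0.012], 0, 0],
  [[0, 0, 0.014], 0, 0],
  [[0, 0, 0.012], 0, 0],
  [[0, 0, 0.008], 0, 0],
  [[0, 0, 0.003], 0, 0],
  [[0, 0, 0.002], 0, 0],
  [[0, 0, 0.001], 0, 0],
  [[0, 0, 0.001], 0, 0],
  [[0, 0, 0], 0, 0],
])

```text
time: 10.2
tool_pos: [0.5713, 0.1024, 0.1888]
tool_rot: [3.141, -0.0, -0.0]
contact_force: [0.2, -0.5, -3.2]
opening: 0.0249
grip_force: 30.0
```

Call:
carry_out([
  [[0, 0, 0.001], 0, 0],
  [[0, 0, 0.001], 0, 0],
  [[0, 0, 0.001], 0, 0],
  [[0, 0, 0.001], 0, 0],
  [[0, 0, 0], 0, 0],
])

```text
time: 10.82
tool_pos: [0.5712, 0.1024, 0.1846]
tool_rot: [3.141, 0.0, -0.0]
contact_force: [-0.5, 0.1, -2.5]
opening: 0.0252
grip_force: 30.0
```

Call:
carry_out([
  [[0, 0, 0.001], 0, 0],
  [[0, 0, 0.001], 0, 0],
  [[0, 0, 0.001], 0, 0],
  [[0, 0, 0], 0, 0],
])

```text
time: 11.32
tool_pos: [0.5712, 0.1024, 0.1816]
tool_rot: [3.141, 0.0, -0.0]
contact_force: [-0.5, -0.8, -3.5]
opening: 0.0253
grip_force: 30.0
```

Call:
carry_out([
  [[0, 0, 0.0005], 0, 0],
  [[0, 0, 0.0005], 0, 0],
  [[0, 0, 0.0005], 0, 0],
  [[0, 0, 0], 0, 0],
])

```text
time: 11.82
tool_pos: [0.5713, 0.1024, 0.1807]
tool_rot: [3.142, -0.001, -0.0]
contact_force: [-2.2, -0.7, 2.9]
opening: 0.0253
grip_force: 30.0
```

Call:
carry_out([
  [[0, 0, 0], 0, 0.3],
  [[0, 0, 0], 0, 0.4],
  [[0, 0, 0], 0, 0.6],
  [[0, 0, 0], 0, 0.7],
  [[0, 0, 0], 0, 0.7],
  [[0, 0, -0.01], 0, 0.7],
  [[0, 0, -0.025], 0, 0.7],
  [[0, 0, -0.035], 0, 0.7],
  [[0, 0, -0.02], 0, 0.7],
  [[0, 0.03, 0], 0, 0.7],
  [[0, 0.05, 0], 0, 0.7],
  [[0, 0.05, 0], 0, 0.7],
  [[0, 0.04, 0], 0, 0.7],
  [[0, 0.03, 0], 0, 0.7],
  [[0, 0, 0], 0, 0.7],
])

```text
time: 13.7
tool_pos: [0.5711, -0.0996, 0.2708]
tool_rot: [3.141, -0.001, -0.003]
contact_force: [-0.9, 1.1, -0.8]
opening: 0.0641
grip_force: 0.0
```

```bash
python3 - <<'E'
from h import *
s=robot.read_camera("side");t=robot.read_camera("top")
o=robot.observe();print(o["time"],o["tool_pos"],o["tool_rot"],o["contact_force"],o["grip_force"])
for n in("lid_grip","pot_rim","inner_top","mark"):
  for c in(s,t): print(n,[(np.round(x["at"],1),round(x["p"],2)) for x in robot.tip_of(c,n)[:3]])
print([proj(c,[.5713,.1024,.177]) for c in(s,t)])
a=s["pixels"][150:270,180:320,::-1];b=t["pixels"][130:250,200:340,::-1]
cv2.imwrite("pics/a4.png",cv2.resize(np.hstack([a,b]),None,fx=2.857,fy=2.857,interpolation=cv2.INTER_CUBIC))
E
```

```text
13.8 [ 0.57122433 -0.09734959  0.27067512] [-3.14135524e+00 -5.29753854e-04 -7.48569247e-04] [-0.61958799  0.02893997 -0.19488273] 0.0
lid_grip [(array([227.8, 196.8]), 0.98)]
lid_grip [(array([236.4, 181.5]), 0.72)]
pot_rim [(array([366.4, 229.4]), 0.75), (array([229. , 208.4]), 0.66), (array([252.3, 287.6]), 0.6)]
pot_rim [(array([210.8, 274. ]), 0.82), (array([340.4, 282. ]), 0.58)]
inner_top [(array([276.6, 195.8]), 0.49)]
inner_top [(array([298.7, 196.3]), 0.4)]
mark []
mark []
[[np.float64(226.19368475412085), np.float64(201.03892691398445)], [np.float64(240.33030929013051), np.float64(182.98434894794036)]]
```

View pics/a4.png

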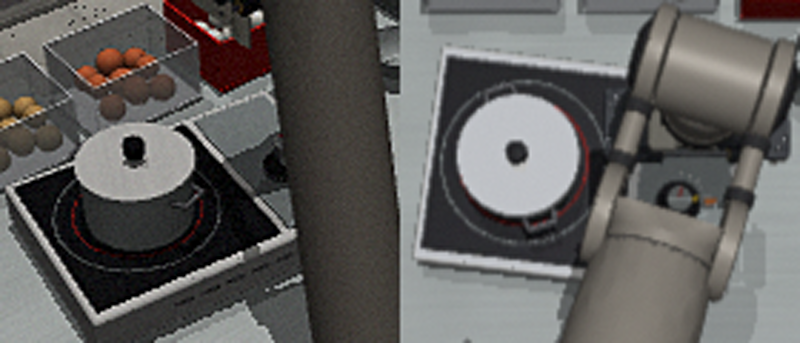

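```bash
cat > col.py <<'E'
from h import *
def cents(c,img,win):
    x0,x1,y0,y1=win;p=img[y0:y1,x0:x1].astype(float);r,g,b=p[...,0],p[...,1],p[...,2]
    Y,X=np.mgrid[y0:y1,x0:x1]
    out={}
    for n,w in dict(red=np.clip(r-g-25,0,None)*(np.abs(g-b)<0.35*(r-np.minimum(g,b))),orange=np.clip(r-b-50,0,None)*((g-b)>.25*(r-b))*((g-b)<.75*(r-b)),yellow=np.clip(np.minimum(r,g)-b-40,0,None)*((g-b)>=.75*(r-b))).items():
        if w.sum()>0: out[n]=(float((w*X).sum()/w.sum()),float((w*Y).sum()/w.sum()),int((w>0).sum()),int(w.sum()))
    return out
E
python3 - <<'E'
from col import *
np.set_printoptions(precision=4,suppress=True)
s=robot.read_camera("side");t=robot.read_camera("top")
for n,c,w in(("top",t,(286,316,186,212)),("side",s,(268,296,192,216))):
    img=cv2.imread(f"pics/{n}0.png")[:,:,::-1]
    o=cents(c,img,w)
    for k,z in(("red",.119),("orange",.073),("yellow",.084)):
        if k in o: print(n,k,o[k],atz(c,o[k][:2],z))
    print("axis in img top/ring",proj(c,[.5215,-.0915,.119]),proj(c,[.5215,-.0915,.084]))
t0=cv2.imread("pics/top0.png")[186:212,286:316];s0=cv2.imread("pics/side0.png")[188:218,266:296]
A=cv2.resize(t0,(480,416),interpolation=cv2.INTER_NEAREST);B=cv2.resize(s0,(416,416),interpolation=cv2.INTER_NEAREST)
cv2.imwrite("pics/k.png",cv2.resize(np.hstack([A,B]),(800,371)))
E
```

```text
top red (297.8222222222222, 196.8, 5, 90) [ 0.5327 -0.0936  0.119 ]
top orange (308.10697674418606, 200.0186046511628, 5, 215) [ 0.5273 -0.1329  0.073 ]
top yellow (302.82894736842104, 198.92105263157896, 4, 76) [ 0.5298 -0.1132  0.084 ]
axis in img top/ring [np.float64(297.23739804100614), np.float64(199.9663122287651)] [np.float64(296.77560781975643), np.float64(201.2243116347283)]
side red (278.3141762452107, 197.6934865900383, 5, 261) [ 0.5296 -0.0923  0.119 ]
side orange (287.061295971979, 203.72679509632223, 5, 571) [ 0.5244 -0.131   0.073 ]
side yellow (283.8, 203.0, 2, 10) [ 0.5255 -0.1157  0.084 ]
axis in img top/ring [np.float64(279.5428440436652), np.float64(198.88256389592163)] [np.float64(279.4591204020765), np.float64(206.1507246905059)]
```

View pics/k.png

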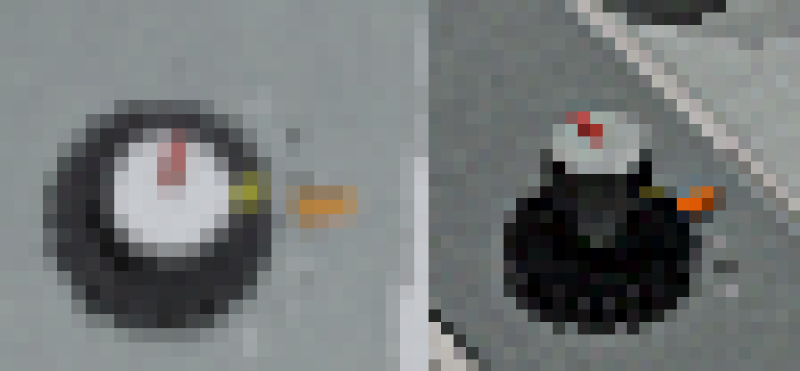

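Call:
carry_out([
  [[-0.024, -0.003, 0], 0, 0.7],
  [[-0.024, -0.003, 0], 0, 0.7],
  [[0, 0, 0.01], -0.173, 0.7],
  [[0, 0, 0.01], -0.173, 0.7],
  [[0, 0, 0.01], -0.173, 0.7],
  [[0, 0, 0.01], -0.173, 0.7],
  [[0, 0, 0.01], -0.173, 0.7],
  [[0, 0, 0.01], -0.173, 0.7],
  [[0, 0, 0.01], -0.173, 0.7],
  [[0, 0, 0.01], -0.173, 0.7],
  [[0, 0, 0.01], -0.173, 0.7],
  [[0, 0, 0.01], -0.173, 0.7],
  [[0, 0, 0.01], -0.173, 0.7],
  [[0, 0, 0], 0, 0.7],
  [[0, 0, 0], 0, 0.7],
])

```text
time: 16.18
tool_pos: [0.5234, -0.0916, 0.1606]
tool_rot: [3.141, 0.0, 1.899]
contact_force: [0.1, 0.0, 0.6]
opening: 0.0641
grip_force: 0.0
```

Call:
carry_out([
  [[0, 0, 0.014], 0, 0.7],
  [[0, 0, 0.014], 0, 0.7],
  [[0, 0, 0.009], 0, 0.7],
  [[0, 0, 0.0035], 0, 0.6],
  [[0, 0, 0], 0, 0.5],
  [[0, 0, 0], 0, 0.4],
  [[0, 0, 0], 0, 0.4],
  [[0, 0, 0], 0, 0.25],
  [[0, 0, 0], 0, 0.25],
  [[0, 0, 0], 0, 0.25],
  [[0, 0, 0], 0, 0.25],
], newtons=4)

```text
time: 17.55
tool_pos: [0.5242, -0.0914, 0.1201]
tool_rot: [3.139, 0.001, 1.903]
contact_force: [4.6, 3.0, 0.3]
opening: 0.0295
grip_force: 4.0
```

Call:
carry_out([
  [[0, 0.001, 0], 0, 0.25],
  [[0, 0, 0], 0, 0.25],
  [[0, 0, 0], 0, 0.25],
])

```text
time: 17.92
tool_pos: [0.5244, -0.0913, 0.1199]
tool_rot: [3.141, 0.0, 1.903]
contact_force: [2.9, 1.8, 1.0]
opening: 0.0304
grip_force: 4.0
```

Call:
carry_out([
  [[0, 0.001, 0], 0, 0.2],
  [[0, 0, 0], 0, 0.2],
  [[0, 0, 0], 0, 0.2],
], newtons=6)

```text
time: 18.3
tool_pos: [0.5246, -0.0911, 0.1195]
tool_rot: [-3.14, -0.0, 1.903]
contact_force: [0.9, -1.2, 1.5]
opening: 0.0298
grip_force: 6.0
```

Call:
carry_out([
  [[0, 0, 0], 0, 0],
  [[0, 0, 0], 0, 0],
  [[0, 0, 0], 0, 0],
  [[0, 0, 0.0005], 0, 0],
  [[0, 0, 0.0005], 0, 0],
  [[0, 0, 0.0005], 0, 0],
  [[0, 0, 0.0005], 0, 0],
  [[0, 0, 0], 0, 0],
], newtons=25)

```text
time: 19.3
tool_pos: [0.5247, -0.091, 0.1176]
tool_rot: [-3.141, -0.0, 1.903]
contact_force: [-2.9, -3.1, 2.0]
opening: 0.0294
grip_force: 25.0
```

Call:
carry_out([
  [[0, 0, 0.0005], 0, 0],
  [[0, 0, 0.0005], 0, 0],
  [[0, 0, 0.0005], 0, 0],
  [[0, 0, 0], 0, 0],
])

```text
time: 19.8
tool_pos: [0.5247, -0.091, 0.1161]
tool_rot: [-3.141, -0.0, 1.903]
contact_force: [-3.3, -3.7, 2.0]
opening: 0.0291
grip_force: 25.0
```

Call:
carry_out([
  [[0, 0, 0.0005], 0, 0],
  [[0, 0, 0.0005], 0, 0],
  [[0, 0, 0.0005], 0, 0],
  [[0, 0, 0], 0, 0],
])

```text
time: 20.3
tool_pos: [0.5247, -0.091, 0.1146]
tool_rot: [-3.141, -0.0, 1.903]
contact_force: [-4.6, -3.6, 2.8]
opening: 0.0288
grip_force: 25.0
```

Call:
carry_out([
  [[0, 0, 0.0005], 0, 0],
  [[0, 0, 0.0005], 0, 0],
  [[0, 0, 0.0005], 0, 0],
  [[0, 0, 0], 0, 0],
])

```text
time: 20.8
tool_pos: [0.5247, -0.091, 0.1132]
tool_rot: [-3.141, -0.0, 1.903]
contact_force: [-4.6, -4.1, 2.5]
opening: 0.0292
grip_force: 25.0
```

Call:
carry_out([
  [[0, 0, 0.0005], 0, 0],
  [[0, 0, 0.0005], 0, 0],
  [[0, 0, 0.0005], 0, 0],
  [[0, 0, 0], 0, 0],
])

```text
time: 21.3
tool_pos: [0.5248, -0.091, 0.1117]
tool_rot: [-3.141, -0.0, 1.903]
contact_force: [-4.8, -2.9, 3.2]
opening: 0.0292
grip_force: 25.0
```

Call:
carry_out([
  [[0, 0, 0.0005], 0, 0],
  [[0, 0, 0.0005], 0, 0],
  [[0, 0, 0.0005], 0, 0],
  [[0, 0, 0], 0, 0],
])

```text
time: 21.8
tool_pos: [0.5247, -0.091, 0.1103]
tool_rot: [-3.141, 0.0, 1.903]
contact_force: [-3.5, -3.2, 4.1]
opening: 0.0295
grip_force: 25.0
```

Call:
carry_out([
  [[0, 0, 0.0005], 0, 0],
  [[0, 0, 0.0005], 0, 0],
  [[0, 0, 0], 0, 0],
])

```text
time: 22.18
tool_pos: [0.5247, -0.091, 0.1093]
tool_rot: [-3.141, 0.0, 1.903]
contact_force: [-3.8, -2.7, 2.6]
opening: 0.0293
grip_force: 25.0
```

Call:
carry_out([
  [[0, 0, 0.0005], 0, 0],
  [[0, 0, 0.0005], 0, 0],
  [[0, 0, 0], 0, 0],
])

```text
time: 22.55
tool_pos: [0.5248, -0.091, 0.1084]
tool_rot: [-3.141, 0.0, 1.903]
contact_force: [-4.9, -3.9, 4.5]
opening: 0.0293
grip_force: 25.0
```

Call:
carry_out([
  [[0, 0, 0.0005], 0, 0],
  [[0, 0, 0.0005], 0, 0],
  [[0, 0, 0], 0, 0],
])

```text
time: 22.92
tool_pos: [0.5247, -0.091, 0.1074]
tool_rot: [-3.141, 0.0, 1.903]
contact_force: [-4.7, -3.7, 4.4]
opening: 0.0292
grip_force: 25.0
```

Call:
carry_out([
  [[0, 0, 0.0005], 0, 0],
  [[0, 0, 0.0005], 0, 0],
  [[0, 0, 0], 0, 0],
])

```text
time: 23.3
tool_pos: [0.5248, -0.091, 0.107]
tool_rot: [-3.141, 0.0, 1.903]
contact_force: [-6.8, -3.5, 9.3]
opening: 0.0294
grip_force: 25.0
```

Call:
carry_out([
  [[0, 0, -0.0005], 0, 0],
  [[0, 0, 0], 0.03, 0],
  [[0, 0, 0], 0.05, 0],
  [[0, 0, 0], 0.06, 0],
  [[0, 0, 0], 0.06, 0],
  [[0, 0, 0], 0, 0],
])

```text
time: 24.05
tool_pos: [0.5249, -0.091, 0.1072]
tool_rot: [-3.141, 0.0, 1.702]
contact_force: [-5.4, -2.5, 6.1]
opening: 0.0293
grip_force: 25.0
```

```bash
python3 -c "
from cell import robot
o=robot.observe();print(o['tool_pos'],o['tool_rot'],o['contact_force'],o['torque'],o['time'])"
```

```text
[ 0.52488228 -0.09096432  0.10716534] [-3.14132828e+00  1.78902168e-04  1.70215094e+00] [-5.36044886 -2.4610805   6.0976899 ] [-0.58175589  0.90919716 -0.09512412] 24.05
```

Call:
carry_out([
  [[0, 0, 0], 0.065, 0],
  [[0, 0, 0], 0.065, 0],
  [[0, 0, 0], 0.065, 0],
  [[0, 0, 0], 0.065, 0],
  [[0, 0, 0], 0.065, 0],
  [[0, 0, 0], 0.065, 0],
  [[0, 0, 0], 0.065, 0],
  [[0, 0, 0], 0.065, 0],
  [[0, 0, 0], 0, 0],
])

```text
time: 25.18
tool_pos: [0.5252, -0.0909, 0.1072]
tool_rot: [3.141, -0.0, 1.183]
contact_force: [-3.6, -2.6, 5.3]
opening: 0.0292
grip_force: 25.0
```

Call:
carry_out([
  [[0, 0, 0], 0.065, 0],
  [[0, 0, 0], 0.065, 0],
  [[0, 0, 0], 0.065, 0],
  [[0, 0, 0], 0.065, 0],
  [[0, 0, 0], 0.065, 0],
  [[0, 0, 0], 0.065, 0],
  [[0, 0, 0], 0.065, 0],
  [[0, 0, 0], 0.065, 0],
  [[0, 0, 0], 0.065, 0],
  [[0, 0, 0], 0.065, 0],
  [[0, 0, 0], 0, 0],
  [[0, 0, -0.003], 0, 0],
  [[0, 0, -0.004], 0, 0],
  [[0, 0, -0.004], 0, 0],
  [[0, 0, -0.001], 0, 0],
  [[0, 0, 0], 0, 0],
])

```text
time: 27.18
tool_pos: [0.5255, -0.0911, 0.1188]
tool_rot: [3.141, -0.001, 0.533]
contact_force: [1.5, -5.0, 0.5]
opening: 0.0291
grip_force: 25.0
```

Call:
carry_out([
  [[0, 0, 0], 0, 0.4],
  [[0, 0, 0], 0, 0.5],
  [[0, 0, 0], 0, 0.7],
  [[0, 0, 0], 0, 0.7],
  [[0, 0, -0.015], 0, 0.7],
  [[0, 0, -0.03], 0, 0.7],
  [[0, 0, -0.035], 0, 0.7],
  [[0, 0, -0.035], 0, 0.7],
  [[0, 0, -0.035], 0, 0.7],
  [[-0.03, 0.025, 0], 0, 0.7],
  [[-0.04, 0.033, 0], 0, 0.7],
  [[-0.04, 0.033, 0], 0, 0.7],
  [[-0.04, 0.033, 0], 0, 0.7],
  [[-0.04, 0.033, 0], 0, 0.7],
  [[-0.03, 0.025, 0], 0, 0.7],
  [[0, 0, 0], 0, 0.7],
  [[0, 0, 0], 0, 0.7],
])

```text
time: 29.3
tool_pos: [0.4281, -0.359, 0.2694]
tool_rot: [3.141, -0.0, 0.533]
contact_force: [0.4, 0.4, 0.1]
opening: 0.0646
grip_force: 0.0
```

```bash
cat > chk.py <<'E'
from col import *
import sys
s=robot.read_camera("side");t=robot.read_camera("top")
o=robot.observe();print(o["time"],o["tool_pos"])
for n,c,w in(("top",t,(286,316,186,212)),("side",s,(268,296,192,216))):
    o=cents(c,c["pixels"],w)
    for k,z in(("red",.119),("orange",.073),("yellow",.084)):
        if k in o: print(n,k,o[k],atz(c,o[k][:2],z))
    print(proj(c,[.525,-.0915,.119]))
A=cv2.resize(t["pixels"][186:212,286:316,::-1],(480,416),interpolation=cv2.INTER_NEAREST);B=cv2.resize(s["pixels"][188:218,266:296,::-1],(416,416),interpolation=cv2.INTER_NEAREST)
k=cv2.resize(np.hstack([A,B]),(800,371))
cv2.imwrite(sys.argv[1],k)
E
python3 chk.py pics/k2.png
```

```text
29.4 [ 0.42847017 -0.35840773  0.26924384]
top red (299.6388888888889, 199.0, 4, 72) [ 0.5249138  -0.09991048  0.119     ]
top orange (308.08490566037733, 200.02358490566039, 5, 212) [ 0.52730206 -0.13283999  0.073     ]
top yellow (302.6741573033708, 198.92134831460675, 4, 89) [ 0.52983291 -0.11266258  0.084     ]
[np.float64(297.2332618368416), np.float64(198.97273956621947)]
side red (280.6038647342995, 198.06280193236714, 4, 207) [ 0.52273922 -0.09751295  0.119     ]
side orange (287.0534759358289, 203.72192513368984, 5, 561) [ 0.5244686  -0.13103901  0.073     ]
side yellow (284.0, 203.0, 1, 10) [ 0.52498856 -0.11625126  0.084     ]
[np.float64(278.94019809280087), np.float64(198.4053868533376)]
```

View pics/k2.png

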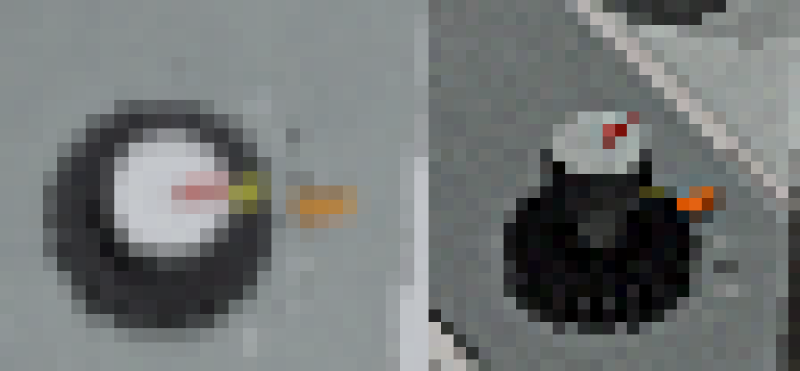

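```bash
cat > fit.py <<'E'
from h import *
from scipy.optimize import least_squares
import pickle,os,sys
def red(p):return p[...,0]-.5*(p[...,1]+p[...,2])
W={"top":(291,304,193,204),"side":(273,286,193,203)}
cam={};fin={}
for n in W:
    L=[robot.read_camera(n) for _ in range(8)];cam[n]=L[0];fin[n]=np.mean([c["pixels"].astype(float) for c in L],0)
ini={n:cv2.imread(f"pics/{n}0.png")[:,:,::-1].astype(float) for n in W}
SS=6
def render(n,cx,cy,th,r0,r1,w):
    c=cam[n];x0,x1,y0,y1=W[n];e=np.array([np.cos(th),np.sin(th)]);f=np.array([-e[1],e[0]]);o=np.array([cx,cy])
    q=[o+e*r0+f*w,o+e*r1+f*w,o+e*r1-f*w,o+e*r0-f*w]
    uv=np.array([proj(c,[*p,.119]) for p in q]);uv=(uv-[x0-.5,y0-.5])*SS-.5
    im=np.zeros(((y1-y0)*SS,(x1-x0)*SS),np.float32)
    cv2.fillConvexPoly(im,np.round(uv*256).astype(np.int32),1.,cv2.LINE_8,8)
    im=cv2.GaussianBlur(im,(0,0),.4*SS)
    return cv2.resize(im,(x1-x0,y1-y0),interpolation=cv2.INTER_AREA)
obs=[]
for n in W:
    x0,x1,y0,y1=W[n]
    for k,I in((0,ini),(1,fin)):
        r=red(I[n][y0:y1,x0:x1]);r=r-np.median(r)
        # keep only the red (not yellow/orange): r>>g and g~b
        g=I[n][y0:y1,x0:x1];m=(g[...,1]-g[...,2])<.35*np.maximum(g[...,0]-g[...,2],1)+12
        obs.append((n,k,r,m))
def res(p):
    C={"top":p[0:2]/1000,"side":p[2:4]/1000};th=p[4:6];r0,r1,w=p[6:9]/1000;out=[]
    for n,k,r,m in obs:
        M=render(n,*C[n],th[k],r0,r1,w);a=(M*r*m).sum()/max((M*M*m).sum(),1e-6)
        out.append(((a*M-r)*m).ravel()/max(a,20))
    return np.concatenate(out+[[ (p[7]-14.)/20,(p[8]-1.2)/10]])
best=None
for t0 in(-.2,-.1,0):
  for t1 in(-1.65,-1.55,-1.45):
    s=least_squares(res,[525,-92,522.5,-91,t0,t1,2,13,1.2],diff_step=3e-3,x_scale=[1,1,1,1,.1,.1,2,2,.3])
    print(round(s.cost,3),s.x.round(3))
    if best is None or s.cost<best.cost:best=s
p=best.x
for n,i,mk in(("top",0,(.5273,-.1329)),("side",2,(.5245,-.1310))):
    d=np.array(mk)-p[i:i+2]/1000;print(n,"mark angle",np.arctan2(d[1],d[0]),"r",np.linalg.norm(d))
print("final err",p[5],"turn",p[4]-p[5])
E
python3 fit.py
```

```text
0.211 [ 5.25662e+02 -9.21240e+01  5.22758e+02 -9.08870e+01 -2.05000e-01
 -1.63900e+00  1.97300e+00  1.24040e+01  1.11300e+00]
0.197 [ 5.25157e+02 -9.20690e+01  5.22454e+02 -9.10640e+01 -1.98000e-01
 -1.54400e+00  2.09900e+00  1.31850e+01  1.18700e+00]
0.199 [ 5.24757e+02 -9.18210e+01  5.21773e+02 -9.10410e+01 -2.00000e-01
 -1.43800e+00  2.04300e+00  1.33620e+01  1.15700e+00]
0.202 [525.99  -92.31  523.433 -91.012  18.731  -1.661   2.     12.086   1.2  ]
0.199 [ 5.25182e+02 -9.22780e+01  5.22487e+02 -9.16320e+01 -1.01000e-01
 -1.56800e+00  2.00000e+00  1.30100e+01  1.14700e+00]
0.192 [524.805 -92.166 521.655 -91.086  18.712  -1.468   2.     13.153   1.158]
0.215 [525.946 -92.745 523.007 -91.471 -18.911  -1.658   1.951  11.999   1.209]
0.256 [525.729 -93.232 523.701 -92.823  -0.     -1.683   2.     11.317   1.132]
0.238 [524.642 -92.709 521.654 -91.785  -0.     -1.423   2.     12.741   1.2  ]
top mark angle -1.50962144027028 r 0.04081083357801107
side mark angle -1.499638756999905 r 0.04001488146072902
final err -1.4682519090663266 turn 20.18052347892816
```

```bash
sed -i '/^best=None/,$d' fit.py; cat >> fit.py <<'E'
from scipy.optimize import minimize
for free in(0,1):
  rows=[]
  for t1 in np.arange(-1.68,-1.35,.04):
    f=lambda q:(lambda p:.5*(res(p)**2).sum())(np.r_[q[:4],(t1+1.37) if not free else q[7]/10,t1,q[4:7]])
    q0=[525,-92,522.5,-91,2,13,1.15]+([(t1+1.37)*10] if free else [])
    s=minimize(f,q0,method="Nelder-Mead",options=dict(maxiter=700,xatol=.02,fatol=1e-4,initial_simplex=np.vstack([q0]+[np.array(q0)+np.eye(len(q0))[i]*.7 for i in range(len(q0))])))
    ang=[np.arctan2(m[1]-s.x[i+1]/1e3,m[0]-s.x[i]/1e3) for i,m in((0,(.5273,-.1329)),(2,(.5245,-.1310)))]
    print(free,round(t1,2),round(s.fun,4),s.x.round(2),"mark",np.round(ang,3))
E
python3 fit.py
```

```text
0 -1.68 0.0249 [ 5.2557e+02 -9.1410e+01  5.2279e+02 -9.0860e+01  2.3000e+00  1.2890e+01
  1.0000e-02] mark [-1.529 -1.528]
0 -1.64 0.0211 [525.7  -91.75 523.22 -90.72   2.15  12.81   0.  ] mark [-1.532 -1.539]
0 -1.6 0.0194 [525.88 -91.83 522.67 -90.19   2.05  12.78   0.  ] mark [-1.536 -1.526]
0 -1.56 0.0171 [ 5.257e+02 -9.191e+01  5.226e+02 -9.064e+01  2.300e+00  1.309e+01
  2.000e-02] mark [-1.532 -1.524]
0 -1.52 0.017 [ 5.2526e+02 -9.2150e+01  5.2265e+02 -9.1000e+01  2.6500e+00  1.3390e+01
  1.0000e-02] mark [-1.521 -1.525]
0 -1.48 0.0159 [ 5.2496e+02 -9.2060e+01  5.2238e+02 -9.0650e+01  2.7600e+00  1.3420e+01
  1.0000e-02] mark [-1.514 -1.518]
0 -1.44 0.019 [ 5.2507e+02 -9.2180e+01  5.2292e+02 -9.0850e+01  2.7800e+00  1.3690e+01
  1.0000e-02] mark [-1.516 -1.531]
0 -1.4 0.022 [ 5.2479e+02 -9.2510e+01  5.2298e+02 -9.1770e+01  3.1400e+00  1.3630e+01
  4.0000e-02] mark [-1.509 -1.532]
0 -1.36 0.031 [ 5.2474e+02 -9.2270e+01  5.2259e+02 -9.0830e+01  2.9700e+00  1.3060e+01
  1.0000e-02] mark [-1.508 -1.523]
1 -1.68 0.0229 [ 5.2567e+02 -9.1850e+01  5.2280e+02 -9.0840e+01  2.0900e+00  1
[... 352 characters left out ...]
1.58] mark [-1.53  -1.523]
1 -1.52 0.0165 [ 5.2509e+02 -9.2100e+01  5.2270e+02 -9.0910e+01  2.5900e+00  1.3430e+01
  1.0000e-02 -1.5500e+00] mark [-1.517 -1.526]
1 -1.48 0.0157 [ 5.2502e+02 -9.2040e+01  5.2258e+02 -9.0770e+01  2.6600e+00  1.3440e+01
  1.0000e-02 -1.3800e+00] mark [-1.515 -1.523]
1 -1.44 0.0187 [ 5.2508e+02 -9.2220e+01  5.2281e+02 -9.0960e+01  2.7900e+00  1.3760e+01
  1.0000e-02 -7.6000e-01] mark [-1.516 -1.529]
1 -1.4 0.0162 [ 5.2477e+02 -9.2080e+01  5.2174e+02 -9.0360e+01  3.2600e+00  1.3810e+01
  2.0000e-02 -1.1000e+00] mark [-1.509 -1.503]
1 -1.36 0.0296 [ 5.2462e+02 -9.2370e+01  5.2206e+02 -9.0600e+01  3.1700e+00  1.3560e+01
  2.0000e-02 -3.0000e-02] mark [-1.505 -1.51 ]
```

```bash
python3 -c "
from cell import robot
print(robot.hand_in())"
```

```text
the job is handed in; nothing more can be done
None
```

I handed the job in, but the verdict was not shown: the lid looks seated and level on the pot, and the inner knob is turned about 1.37 rad clockwise, measuring roughly 0.02 rad off the orange clip (0.12 allowed).

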